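# Clamp the vial carrier and load the hygiene swabs

## Robot

A 7-joint arm with a two-finger parallel gripper is mounted at the origin on the work surface. World frame = base frame: x ahead of the robot, y to its left, z up, the work surface at z = 0. Lengths are in m, angles in rad, forces in N, time in s.
With the tool pointing down it reaches from about 0.4 to 0.85 m from the base axis. Payload 10.4 kg.
Tool frame: the origin (TCP) lies midway between the tips of the shut fingers; the grasp point (between the pads) lies 19 mm behind it; z points along the fingers, x is the direction in which the jaws open and shut, and the axes are right-handed (so a half turn about z gives the same grasp; the last joint's range is limited). The gripper opens to 87 mm and grips with 3 to 60 N. Pads are 19 mm wide; open, the fingers measure 117 mm over their backs; the gripper's body (75 mm by 190 mm) begins 51 mm behind the grasp point.
Start: joints at [-1.152, 0.332, -0.065, 1.46, 0.022, 1.35, -0.088], TCP at [0.267, 0.565, 0.223] pointing down, gripper open.
Joint ranges: [-2.6, 2.6], [-0.5, 2.12], [-1.47, 1.34], [0.16, 2.42], [-1.27, 4.41], [0.06, 2.06], [-2.6, 2.6]. Speed limits (rad/s): [2.22, 2.22, 2.79, 2.79, 3.14, 3.14, 3.14].

## Interface

Orientations are given as a unit quaternion [x, y, z, w].
In Python, from bench import r gives the robot as it stands. The module is installed in compiled form; this text tells all that it offers.
- The arm moves only by the tool play_rows, never from a script. Its argument "commands" is a list of rows, each a list of 7 numbers: the shift along the world's x, y, z in cm, then the turn, a rotation vector about the world's x, y, z in rad, then the finger opening in cm, from 0 to 8.7. A call has 1 to 20 rows; each row shifts and turns the commanded pose from where the row before left it; what a row does not reach is not made up. A row lasts 1/8 s, in which the tool goes at most 62.5 mm and 10.7 degrees, less where a joint would pass 70% of its speed; a pose out of reach is approached as far as the arm can. A call is refused whole if a number of a shift passes 6.25 or a number of a turn 0.188, either way. A call with a gripper value outside its range is refused whole. The fingers move at their own pace and stop on an object; "grip_force" is the grip in N (left out, the last holds). Time passes only in rows, so rows that do not move let the fingers close. It gives the time, the measured TCP pose, the force and the opening at its end, in the units of the state.
- r.read_state(): the state, without advancing time (a new reading comes with each control period).
- r.camera(name): name is "scene" or "top" or "wrist"; returns a dict with "img" (384x512x3 uint8, red, green, blue), "K" (3x3 intrinsics, pixels), "k1" (the pictures are not rectified: a ray, as slopes to the right and down, at radius r is drawn at 1 + k1 r^2 times it, then the intrinsics apply), "camera_from_world" (4x4, takes a point from world to camera coordinates). Camera axes: x right, y down, z forward; pixel columns grow to the right and rows downward; lengths in m; the calibration is good to about 2 mm. A picture is of the moment at which its call begins. There is no depth.
- r.close_job(): hands the job in, once; it reports no verdict.
The state is a dict: "time": time; "joint_positions": joint angles; "joint_vel": joint speeds; "joint_torque": joint torques, N m; "ee_pos": TCP position; "eef_rot": TCP orientation; "ft_force": force on the tool from outside, world axes, zero at the start; "torque": the same for the moment, N m; "width": finger opening in m.
Only numpy, scipy, OpenCV 4.12 (cv2) and the standard library are available. Lean on these libraries where they do the work, as an engineer would, in place of code of your own. Each camera call takes 0.05 s, during which the arm holds its last target. There are 200 camera calls.

## Task

Get the kitchen's hygiene swabs ready for shaking: raise the red-knobbed clamp lever on the shaker's head all the way, put the blue vial carrier on the shaker's tray with its tongue under the clamp foot and pushed back against the stop, and lower the lever fully so that the foot holds it. Only then push every swab from the white stand fully home into a vial of its own, shoulder down on the rim, and finally press the green start button. Leave the cake tray, bowl, sprayer and palette knife where they are.

Things in the scene. Friction and masses are not known exactly. Their poses are not given: they have to be found in the camera images.
- shaker: White platform shaker, fixed, 252 x 210 mm. Origin under its middle; x to its back, y to its left, z up. Grey flat tray, top at z 60 mm, x -90 to 105, y -95 to 95; lower front panel at x below -90. Aluminium clamp head at the back: column x 56 to 105, y +-25, up to z 150, its front face (x 56) is the stop for the carrier; a nose (x 34 to 58, y +-25, z 108 to 150) above the tray carries the clamp foot.
- tray_home (a point): Point on the tray's surface (shaker frame -8, 0, 60 mm) where the carrier's origin lies when the carrier is home, its tongue against the stop and its axes along the shaker's.
- clamp_lever (a joint): Clamp lever, rad: 0 fully down (clamped), 1.05 fully up (end stop). A steel arm sticking out to the left (+y) of the head, turning about the shaker's x axis through lever_pivot; the knob's centre is 85 mm from that axis, 20 degrees below the horizontal at 0, 40 above at 1.05. Stays where it is left; takes about 3 N at the knob, 5 N when clamping. Lifts the foot 13.3 mm per rad.
- lever_pivot (a point): Centre of the lever's hinge pin on the clamp head; the pin lies along the shaker's x axis.
- lever_knob (a point): Centre of the red knob at the lever's end: a cylinder 16 mm in diameter, 22 mm long, lying along the shaker's x axis. It can be pinched from above by its flat ends (22 mm apart) and led round the arc.
- clamp_foot: Black rubber clamp foot, 16 (x) x 26 (y) x 8 mm, sprung (4 N per mm, gives 6 mm), below the head's nose; axes as the shaker's. Lever up: its face is 78 mm above the worktop. Lever down with nothing below: 64 mm, so it presses a tongue on the tray with about 10 N, and blocks its way in.
- foot_face (a point): Centre of the clamp foot's underside (shaker x = 44 mm, y = 0).
- carrier: Blue vial carrier, loose, 210 to 340 g. Origin under the middle of its base, x towards its tongue, z up. Base 72 (x) x 112 (y) x 6 mm; tongue 30 mm wide, 6 thick, runs on to x 64. Centre grip: upright plate 10 mm thick (y), 30 long (x), top at z 86, to be pinched across y from above. Four upright clear vials with white rims at x +-18, y +-40 mm, 20 mm in diameter, rims at z 60.
- tongue (a point): Point on the top of the carrier's tongue at carrier x = +52 mm, 6 mm above its underside; right below the middle of the clamp foot when the carrier is home.
- vial1 (a point): Centre of the mouth of vial 1, at its rim (carrier frame 18, 40, 60 mm). Straight bore 12 mm wide and 54 mm deep below it, empty as far as a swab reaches.
- vial2 (a point): Centre of the mouth of vial 2, at its rim (carrier frame 18, -40, 60 mm). Straight bore 12 mm wide and 54 mm deep below it, empty as far as a swab reaches.
- vial3 (a point): Centre of the mouth of vial 3, at its rim (carrier frame -18, 40, 60 mm). Straight bore 12 mm wide and 54 mm deep below it, empty as far as a swab reaches.
- vial4 (a point): Centre of the mouth of vial 4, at its rim (carrier frame -18, -40, 60 mm). Straight bore 12 mm wide and 54 mm deep below it, empty as far as a swab reaches.
- stand: White swab stand, fixed, 60 (x) x 176 (y) x 65 mm high. Origin under its middle. Four holes 14.4 mm wide in its top, at x = 0, y = -60, -20, +20, +60 mm; swabs 1 to 4 start in these in order. A swab hangs in its hole by its shoulder, upright, and lifts straight out.
- swab1: Swab 1 (may be absent), 15 g. Origin: bottom of its bud, z up. Thin stick with a 6 mm bud; black rubber plug from z 36 (6 mm in diameter) widening to 12.4 mm at z 46, on to the orange shoulder (20 mm in diameter, z 52 to 55); orange handle 14 mm in diameter, z 55 to 88. The plug grips in a vial: the last 6 mm must be pushed (5 to 10 N) until the shoulder's underside (z 52) lies on the rim.
- swab2: Swab 2 (may be absent), 15 g. Origin: bottom of its bud, z up. Thin stick with a 6 mm bud; black rubber plug from z 36 (6 mm in diameter) widening to 12.4 mm at z 46, on to the orange shoulder (20 mm in diameter, z 52 to 55); orange handle 14 mm in diameter, z 55 to 88. The plug grips in a vial: the last 6 mm must be pushed (5 to 10 N) until the shoulder's underside (z 52) lies on the rim.
- swab3: Swab 3 (may be absent), 15 g. Origin: bottom of its bud, z up. Thin stick with a 6 mm bud; black rubber plug from z 36 (6 mm in diameter) widening to 12.4 mm at z 46, on to the orange shoulder (20 mm in diameter, z 52 to 55); orange handle 14 mm in diameter, z 55 to 88. The plug grips in a vial: the last 6 mm must be pushed (5 to 10 N) until the shoulder's underside (z 52) lies on the rim.
- swab4: Swab 4 (may be absent), 15 g. Origin: bottom of its bud, z up. Thin stick with a 6 mm bud; black rubber plug from z 36 (6 mm in diameter) widening to 12.4 mm at z 46, on to the orange shoulder (20 mm in diameter, z 52 to 55); orange handle 14 mm in diameter, z 55 to 88. The plug grips in a vial: the last 6 mm must be pushed (5 to 10 N) until the shoulder's underside (z 52) lies on the rim.
- start (a joint): Green start button, m: 0 = out, 0.005 = fully pressed (about 4 N); it springs back when let go.
- start_top (a point): Centre of the top of the green start button (24 mm in diameter) on the shaker's low front panel; it moves straight down.
- cake_tray: White carton tray with six cut cake pieces, 220 x 290 x 55 mm, loose bystander. Origin under its middle.
- bowl: Steel bowl, 150 mm in diameter, 60 mm high, loose bystander. Origin under its middle.
- sprayer: White spray bottle with blue head, 68 mm in diameter, 190 mm high, loose bystander. Origin under its middle.
- palette_knife: Palette knife lying on the worktop, loose bystander. Origin below its middle.
There are look-alikes about, which are no part of the job. What is meant by the carrier is not turquoise, and is the larger of those in its own colour.

How it is judged:
On the way, in this order (a step that is already met when the one before it is completed fails the run):
1. the clamp lever is raised all the way (value of joint clamp_lever above 0.9 rad), for 0.2 s.
2. the carrier stands on the tray against the stop, tongue under the raised foot, let go (horizontal distance between tongue and foot_face below 0.008 m and angle between the x axis of carrier and the x axis of shaker, either way round below 0.15 rad and z of tongue in the frame of shaker below 0.069 m and value of joint clamp_lever above 0.5 rad and contact force between the fingers and carrier below 0.1 N), for 0.2 s.
3. the lever is lowered and the foot clamps the carrier's tongue (horizontal distance between tongue and foot_face below 0.008 m and angle between the x axis of carrier and the x axis of shaker, either way round below 0.15 rad and z of tongue in the frame of shaker below 0.069 m and value of joint clamp_lever below 0.12 rad and contact force between clamp_foot and carrier above 3 N), for 0.2 s.
4. every swab is pushed home in a vial of the clamped carrier (all of step 3 and ((horizontal distance between swab1 and vial1 below 0.004 m and z of swab1 in the frame of vial1 between -0.056 and -0.0495 m) or (horizontal distance between swab1 and vial2 below 0.004 m and z of swab1 in the frame of vial2 between -0.056 and -0.0495 m) or (horizontal distance between swab1 and vial3 below 0.004 m and z of swab1 in the frame of vial3 between -0.056 and -0.0495 m) or (horizontal distance between swab1 and vial4 below 0.004 m and z of swab1 in the frame of vial4 between -0.056 and -0.0495 m)) and ((horizontal distance between swab2 and vial1 below 0.004 m and z of swab2 in the frame of vial1 between -0.056 and -0.0495 m) or (horizontal distance between swab2 and vial2 below 0.004 m and z of swab2 in the frame of vial2 between -0.056 and -0.0495 m) or (horizontal distance between swab2 and vial3 below 0.004 m and z of swab2 in the frame of vial3 between -0.056 and -0.0495 m) or (horizontal distance between swab2 and vial4 below 0.004 m and z of swab2 in the frame of vial4 between -0.056 and -0.0495 m)) and ((horizontal distance between swab3 and vial1 below 0.004 m and z of swab3 in the frame of vial1 between -0.056 and -0.0495 m) or (horizontal distance between swab3 and vial2 below 0.004 m and z of swab3 in the frame of vial2 between -0.056 and -0.0495 m) or (horizontal distance between swab3 and vial3 below 0.004 m and z of swab3 in the frame of vial3 between -0.056 and -0.0495 m) or (horizontal distance between swab3 and vial4 below 0.004 m and z of swab3 in the frame of vial4 between -0.056 and -0.0495 m)) and ((horizontal distance between swab4 and vial1 below 0.004 m and z of swab4 in the frame of vial1 between -0.056 and -0.0495 m) or (horizontal distance between swab4 and vial2 below 0.004 m and z of swab4 in the frame of vial2 between -0.056 and -0.0495 m) or (horizontal distance between swab4 and vial3 below 0.004 m and z of swab4 in the frame of vial3 between -0.056 and -0.0495 m) or (horizontal distance between swab4 and vial4 below 0.004 m and z of swab4 in the frame of vial4 between -0.056 and -0.0495 m))), for 0.2 s.
5. the start button is pressed (value of joint start above 0.0035 m), for 0.05 s.
At the end, for the whole second after the job is handed in: Carrier home and square (tongue within 8 mm of the foot's centre, within 0.15 rad), lever down (under 0.12 rad), foot pressing over 3 N; every swab present in a vial, centred within 4 mm, shoulder at most 2.5 mm above the rim; start button pressed after that and out again; at rest (all of step 4 and value of joint start below 0.002 m and linear speed of carrier below 0.02 m/s); the robot touches nothing.
It fails at once if the cake tray is disturbed (moved over 30 mm) (distance of cake_tray from where it was at the start of the episode above 0.03 m).
It fails at once if the bowl is disturbed (moved over 30 mm) (distance of bowl from where it was at the start of the episode above 0.03 m).
It fails at once if the sprayer is disturbed (moved over 30 mm) (distance of sprayer from where it was at the start of the episode above 0.03 m).
It fails at once if the palette knife is disturbed (moved over 30 mm) (distance of palette_knife from where it was at the start of the episode above 0.03 m).
Of swab1, swab2, swab3, swab4 only 3 to 4 are there at a start; the rules pass over those that are not, and their reading is None.
At some moment in a run one of carrier may be knocked a few centimetres aside while the robot is not near it.
It also fails if it takes over 210 s, if anything falls off the work surface, if the arm or the gripper's body presses on something with over 40 N, if the wrist force passes 120 N, or if a joint passes its speed limit or range.

## Working session

There is one attempt and no reset: what is moved stays moved. The work goes in short steps, Python scripts to look and compute and a tool call to move; the robot and the scene stay as the last step left them, time stands still between calls to the robot, and variables do not carry over. Pictures are saved under pics/ and viewed, about 12 in all and at most 16, crops included, and the job is handed in when it is done.

Besides the shell and the picture viewer there is one more tool, called in YAML: its name, and indented under it one key for each argument. play_rows: Moves the arm, as the interface text tells. Its arguments: {"type":"object","properties":{"commands":{"type":"array","items":{"type":"array","items":{"type":"number"}}},"grip_force":{"type":"number"}},"required":["commands"]}

```bash
mkdir -p pics
cat > h.py <<'E'
import numpy as np, cv2
from bench import r
def shot(name,fn,crop=None,scale=1):
    c=r.camera(name); im=c["img"][:,:,::-1].copy()
    if crop: x0,y0,x1,y1=crop; im=im[y0:y1,x0:x1]
    if scale!=1: im=cv2.resize(im,None,fx=scale,fy=scale,interpolation=cv2.INTER_CUBIC)
    cv2.imwrite("pics/"+fn,im); np.savez("pics/"+fn[:-4]+".npz",img=c["img"],K=c["K"],k1=c["k1"],T=c["camera_from_world"])
    return c
def load(fn):
    d=np.load("pics/"+fn+".npz"); return dict(img=d["img"],K=d["K"],k1=float(d["k1"]),camera_from_world=d["T"])
def ray(c,u,v):
    K=c["K"]; d=np.array([c["k1"],0,0,0],float)
    p=cv2.undistortPoints(np.array([[[u,v]]],float),K,d)[0,0]
    T=c["camera_from_world"]; R=T[:3,:3]; o=-R.T@T[:3,3]
    return o,R.T@np.array([p[0],p[1],1.])
def onz(c,u,v,z):
    o,d=ray(c,u,v); return o+d*(z-o[2])/d[2]
def proj(c,P):
    T=c["camera_from_world"]; P=np.atleast_2d(np.array(P,float))
    rv=cv2.Rodrigues(T[:3,:3])[0]
    return cv2.projectPoints(P,rv,T[:3,3],c["K"],np.array([c["k1"],0,0,0],float))[0][:,0]
E
python3 - <<'E'
from h import *
a=shot("scene","s0.png",scale=1.5); b=shot("top","t0.png",scale=1.5)
for c in(a,b):
    T=c["camera_from_world"];print(-T[:3,:3].T@T[:3,3],c["K"][0],c["k1"])
s=r.read_state();print(s)
E
```

```text
[ 1.36187059 -0.38883636  1.26109282] [460.17331941   0.         254.45385746] -0.003633840233804754
[ 0.52515325 -0.05352893  1.40531191] [436.81436142   0.         254.5099728 ] -0.10242761449030335
{'time': 0.1, 'joint_positions': array([-1.15163182,  0.332817  , -0.0647066 ,  1.46083228,  0.02162125,
        1.34992167, -0.08850079]), 'joint_vel': array([-0.00129564, -0.00036936, -0.00192202, -0.0026816 , -0.00076978,
       -0.00066572, -0.00043416]), 'joint_torque': array([ 1.79919025e-03, -6.24546647e+01,  2.48078682e-02, -3.90711629e+01,
       -6.15338143e-02,  3.66101693e-02,  4.12645431e-05]), 'ee_pos': array([0.2670689 , 0.56468571, 0.22184029]), 'eef_rot': array([ 8.44839810e-01,  5.35018956e-01, -5.20198017e-04,  3.74601934e-04]), 'ft_force': array([ 0.19857127, -0.52631897,  0.72589694]), 'torque': array([ 0.0279375 , -0.03691883,  0.03376935]), 'width': 0.0869924181013478}
```

View pics/t0.png

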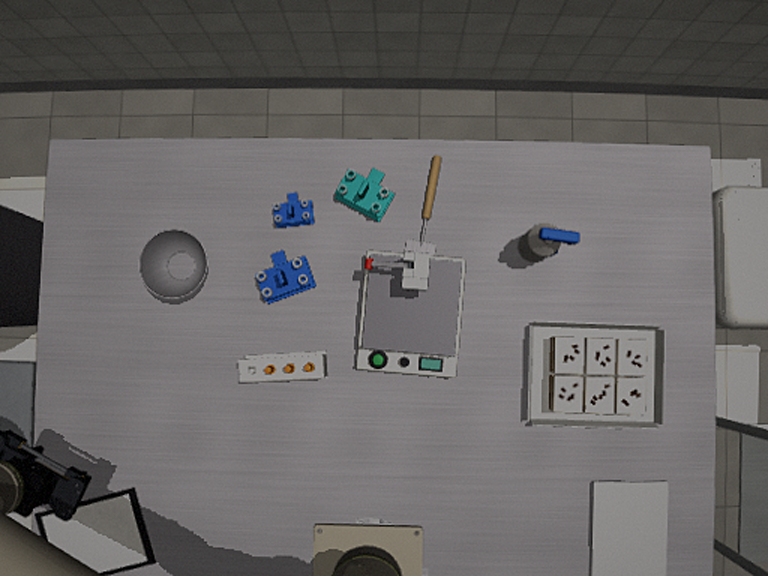

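View pics/s0.png

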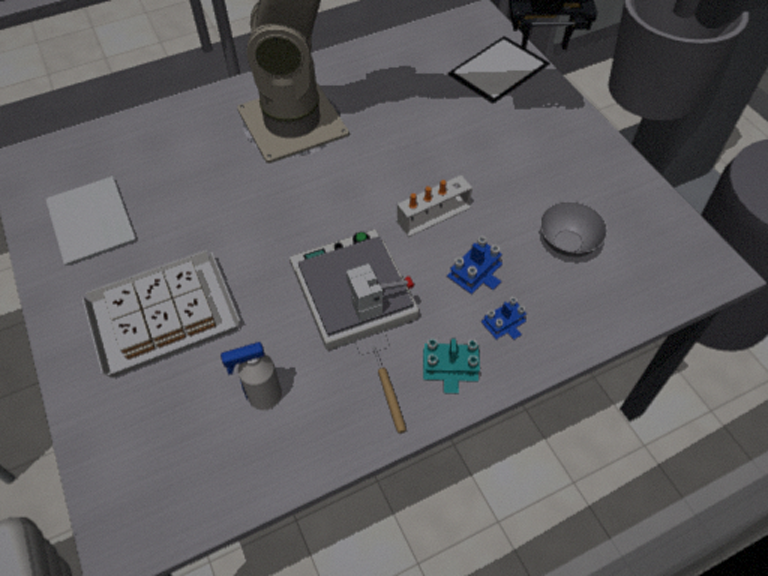

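Top view: the shaker is at about (410,310) in the 1.5x picture, with its lever knob at (369,263) and button at (377,359). The larger blue carrier is at (285,278). The stand is at (282,367) with 3 swabs, and its left hole is empty. I'll crop closer to measure these.

Run:
```python
from h import *
c=load("t0"); im=c["img"][:,:,::-1][150:262,150:318]
cv2.imwrite("pics/t0c.png",cv2.resize(im,None,fx=4.7,fy=4.7,interpolation=cv2.INTER_CUBIC))
```

```text
(no output)
```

View pics/t0c.png

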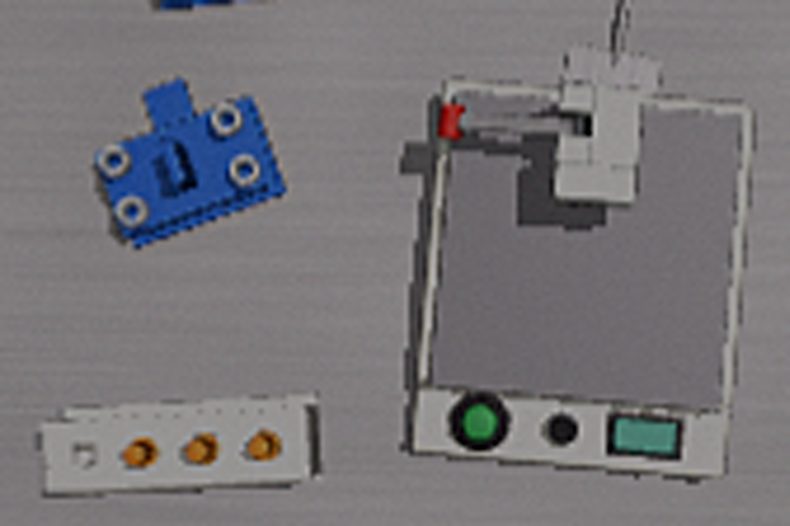

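```bash
cat >> h.py <<'E'
def rigid(A,B):
    A=np.array(A,float);B=np.array(B,float)
    a=A.mean(0);b=B.mean(0);H=(A-a).T@(B-b);th=np.arctan2(H[0,1]-H[1,0],H[0,0]+H[1,1])
    R=np.array([[np.cos(th),-np.sin(th)],[np.sin(th),np.cos(th)]]);t=b-R@a
    return th,t,np.linalg.norm((A@R.T+t)-B,axis=1)
E
python3 - <<'E'
from h import *
np.set_printoptions(precision=4,suppress=True)
c=load("t0"); g=lambda u,v,z: onz(c,150+(u+.5)/4.7-.5,150+(v+.5)/4.7-.5,z)[:2]
print("carrier",rigid([(.018,.04),(.018,-.04),(-.018,.04),(-.018,-.04)],[g(113,159,.06),g(227,118,.06),g(131,211,.06),g(244,170,.06)]))
print("shaker",rigid([(-.09,.095),(-.09,-.095),(.105,-.095),(.034,.025),(.034,-.025)],[g(428,384,.06),g(722,408,.06),g(742,115,.06),g(556,199,.15),g(634,203,.15)]))
print("button",g(479,421,.04)); print("knob",g(451,121,.1))
print("swabs",[g(u,v,.101) for u,v in((136,454),(199,450),(262,446))], "hole",g(84,456,.065))
print("stand top corners",[g(u,v,.065) for u,v in((42,424),(45,494),(309,478),(305,405))])
w=r.camera("wrist")["camera_from_world"]; print("wrist cam pos",-w[:3,:3].T@w[:3,3], w[:3,:3])
s=r.read_state();from scipy.spatial.transform import Rotation as Rr
print(Rr.from_quat(s["eef_rot"]).as_matrix())
E
```

```text
carrier (np.float64(0.3600187181418763), array([0.6345, 0.1866]), array([0.0004, 0.0005, 0.0004, 0.0003]))
shaker (np.float64(-0.0677680645403732), array([ 0.5754, -0.0836]), array([0.0017, 0.0018, 0.0012, 0.0022, 0.0006]))
button [ 0.4687 -0.0145]
knob [0.6618 0.005 ]
swabs [array([0.4459, 0.2018]), array([0.4494, 0.1615]), array([0.4528, 0.1213])] hole [0.4416 0.2433]
stand top corners [array([0.4619, 0.2718]), array([0.4162, 0.2685]), array([0.4306, 0.0949]), array([0.478 , 0.0985])]
wrist cam pos [0.1946 0.5986 0.3834] [[ 0.428   0.9038 -0.0003]
 [ 0.8658 -0.4099  0.287 ]
 [ 0.2593 -0.1231 -0.9579]]
[[ 0.4274  0.904  -0.0004]
 [ 0.904  -0.4274 -0.001 ]
 [-0.0011  0.     -1.    ]]
```

play_rows:
  commands:
    - [2.78, -4.2, 0.9, 0, 0, -0.1, 8.7]
    - [2.78, -4.2, 0.9, 0, 0, -0.1, 8.7]
    - [2.78, -4.2, 0.9, 0, 0, -0.1, 8.7]
    - [2.78, -4.2, 0.9, 0, 0, -0.1, 8.7]
    - [2.78, -4.2, 0.9, 0, 0, -0.1, 8.7]
    - [2.78, -4.2, 0.9, 0, 0, -0.1, 8.7]
    - [2.78, -4.2, 0.9, 0, 0, -0.1, 8.7]
    - [2.78, -4.2, 0.9, 0, 0, -0.1, 8.7]
    - [2.78, -4.2, 0.9, 0, 0, -0.1, 8.7]
    - [2.78, -4.2, 0.9, 0, 0, -0.1, 8.7]
    - [2.78, -4.2, 0.9, 0, 0, -0.1, 8.7]
    - [2.78, -4.2, 0.9, 0, 0, -0.1, 8.7]
    - [0, 0, 0, 0, 0, 0, 8.7]

```text
time: 1.78
ee_pos: [0.6021, 0.0563, 0.3307]
eef_rot: [0.999, -0.039, 0.0, 0.001]
ft_force: [0.0, 0.4, -0.0]
width: 0.0871
```

Run:
```python
from h import *
shot("wrist","w1.png",scale=1.5)
s=r.read_state();print(s["time"],s["ee_pos"],s["eef_rot"])
```

```text
1.825 [0.6013094  0.05907028 0.33028989] [ 9.99307931e-01 -3.71947588e-02 -8.31020693e-05  4.49203013e-04]
```

View pics/w1.png

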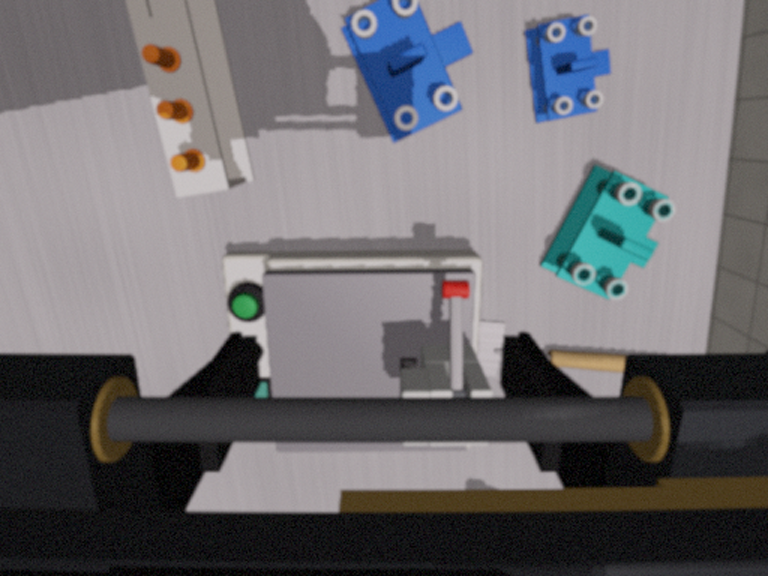

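Wrist view: the knob is at (456,289), the tray's left corners at (267,270) and (474,270), and the button at (244,306). The swab tops are at (152,54), (166,110) and (181,161), and the vials at (445,98), (406,118), (404,4) and (363,23).

Run:
```python
from h import *
np.set_printoptions(precision=4,suppress=True)
t=load("t0");w=load("w1");s=load("s0")
P=lambda c,u,v:ray(c,(u+.5)/1.5-.5,(v+.5)/1.5-.5)
T=lambda u,v:ray(t,150+(u+.5)/4.7-.5,150+(v+.5)/4.7-.5)
def tri(rs):
    A=0;b=0
    for o,d in rs:
        d=d/np.linalg.norm(d);M=np.eye(3)-np.outer(d,d);A=A+M;b=b+M@o
    x=np.linalg.solve(A,b)
    return x,[np.linalg.norm(np.cross(x-o,d/np.linalg.norm(d))) for o,d in rs]
print("knob",tri([P(w,456,289),T(451,121),P(s,409,282)]))
print("button",tri([P(w,244,303),T(479,420),P(s,361,238)]))
for a,b in (((152,54),(136,454)),((166,110),(199,450)),((181,161),(262,446))): print("swab",tri([P(w,*a),T(*b)]))
g=lambda u,v,z: onz(w,(u+.5)/1.5-.5,(v+.5)/1.5-.5,z)[:2]
print("corners",g(267,270,.06),g(474,270,.06))
print("carrier",rigid([(.018,.04),(.018,-.04),(-.018,.04),(-.018,-.04)],[g(404,4,.06),g(445,98,.06),g(363,23,.06),g(406,118,.06)]))
th,tt=-.0678,np.array([.5754,-.0836]);R=np.array([[np.cos(th),-np.sin(th)],[np.sin(th),np.cos(th)]])
print("model corners",R@[-.09,.095]+tt,R@[.105,.095]+tt)
```

```text
knob (array([0.6608, 0.0049, 0.1037]), [np.float64(0.0007128588606135091), np.float64(0.0006558862474439329), np.float64(0.0001639566363649632)])
button (array([ 0.4673, -0.0145,  0.0412]), [np.float64(0.0027366694985577512), np.float64(0.0021664118493868972), np.float64(0.0009157478898390488)])
swab (array([0.4459, 0.202 , 0.1015]), [np.float64(0.000302456601656328), np.float64(0.00030245660165622977)])
swab (array([0.4492, 0.162 , 0.1022]), [np.float64(0.0007542602663991123), np.float64(0.0007542602663990546)])
swab (array([0.4519, 0.1232, 0.0967]), [np.float64(0.0015383105629756763), np.float64(0.001538310562975679)])
corners [0.4963 0.0219] [0.6829 0.007 ]
carrier (np.float64(0.37148048361677255), array([0.632 , 0.1862]), array([0.0014, 0.0006, 0.0006, 0.0004]))
model corners [0.492  0.0173] [0.6866 0.0041]
```

play_rows:
  commands:
    - [2, -1.8, -2, 0, 0, 0, 5]
    - [2, -1.8, -2, 0, 0, 0, 5]
    - [2, -1.8, -2, 0, 0, 0, 5]
    - [0, 0, -4, 0, 0, 0, 5]
    - [0, 0, -4, 0, 0, 0, 5]
    - [0, 0, 0, 0, 0, 0, 5]

```text
time: 2.58
ee_pos: [0.6586, 0.0087, 0.1873]
eef_rot: [0.999, -0.034, -0.003, 0.0]
ft_force: [0.4, -0.2, -0.2]
width: 0.0507
```

Run:
```python
from h import *
shot("wrist","w2.png",scale=1.5)
s=r.read_state();print(s["time"],s["ee_pos"],s["eef_rot"])
c=load("w2");print(proj(c,[.6608,.0049,.1037])*1.5)
```

```text
2.625 [0.66001423 0.00832701 0.19009646] [ 9.99400421e-01 -3.46042400e-02 -1.15261158e-03 -1.29184462e-04]
[[387.26637489 295.48558708]]
```

View pics/w2.png

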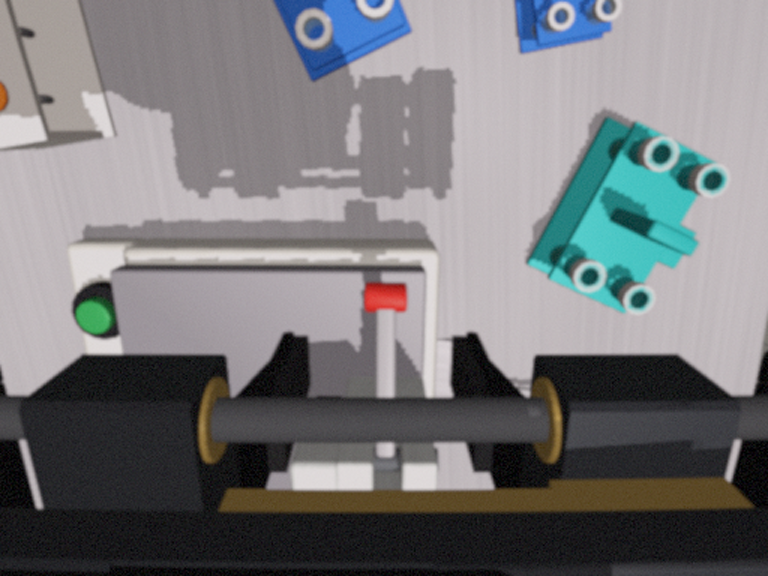

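The knob is at (385,297), against a predicted (387,295), so it agrees. Now I'll descend and pinch.

play_rows:
  commands:
    - [0, -0.2, -3, 0, 0, 0, 5]
    - [0, -0.2, -3, 0, 0, 0, 5]
    - [0, 0, -2.5, 0, 0, 0, 5]
    - [0, 0, -1.9, 0, 0, 0, 5]
    - [0, 0, 0, 0, 0, 0, 1]
    - [0, 0, 0, 0, 0, 0, 1]
    - [0, 0, 0, 0, 0, 0, 1]
    - [0, 0, 0, 0, 0, 0, 1]
  grip_force: 15

```text
time: 3.62
ee_pos: [0.6607, 0.003, 0.0872]
eef_rot: [0.999, -0.035, -0.0, -0.0]
ft_force: [-1.0, -0.3, 2.4]
width: 0.0217
```

play_rows:
  commands:
    - [0.01, 0.23, 0.7, 0, 0, 0, 1]
    - [0.01, 0.15, 0.73, 0, 0, 0, 1]
    - [0, 0.1, 0.74, 0, 0, 0, 1]
    - [0, 0.03, 0.74, 0, 0, 0, 1]
    - [0, -0.03, 0.74, 0, 0, 0, 1]
    - [0, -0.1, 0.74, 0, 0, 0, 1]
    - [-0.01, -0.16, 0.73, 0, 0, 0, 1]
    - [-0.01, -0.22, 0.7, 0, 0, 0, 1]
    - [-0.02, -0.28, 0.69, 0, 0, 0, 1]
    - [-0.02, -0.34, 0.66, 0, 0, 0, 1]
    - [-0.03, -0.4, 0.62, 0, 0, 0, 1]
    - [-0.03, -0.45, 0.6, 0, 0, 0, 1]
    - [-0.02, -0.2, 0.25, 0, 0, 0, 1]
    - [0, 0, 0, 0, 0, 0, 1]
    - [0, 0, 0, 0, 0, 0, 1]

```text
time: 5.5
ee_pos: [0.6595, -0.012, 0.1721]
eef_rot: [0.999, -0.035, -0.0, -0.001]
ft_force: [1.4, 5.3, -14.4]
width: 0.0218
```

play_rows:
  commands:
    - [0, 0.05, -0.1, 0, 0, 0, 5]
    - [0, 0, 0, 0, 0, 0, 5]
    - [0, 0, 0, 0, 0, 0, 5]
    - [0, 0, 3, 0, 0, 0, 5]
    - [0, 0, 5, 0, 0, 0, 5]
    - [0, 0, 3, 0, 0, 0, 5]
    - [-0.24, 1.8, 0, 0, 0, 0.182, 5]
    - [-0.24, 1.8, 0, 0, 0, 0.182, 5]
    - [-0.24, 1.8, 0, 0, 0, 0.182, 5]
    - [-0.24, 1.8, 0, 0, 0, 0.182, 5]
    - [-0.24, 1.8, 0, 0, 0, 0.182, 5]
    - [-0.24, 1.8, 0, 0, 0, 0.182, 5]
    - [-0.24, 1.8, 0, 0, 0, 0.182, 5]
    - [-0.24, 1.8, 0, 0, 0, 0.182, 5]
    - [-0.24, 1.8, 0, 0, 0, 0.182, 5]
    - [-0.24, 1.8, 0, 0, 0, 0.182, 5]
    - [-0.24, 1.8, 0, 0, 0, 0.182, 5]
    - [0, 0, 0, 0, 0, 0, 5]
    - [0, 0, 0, 0, 0, 0, 5]

```text
time: 7.88
ee_pos: [0.6336, 0.1836, 0.2822]
eef_rot: [0.571, 0.821, -0.0, 0.0]
ft_force: [0.0, 0.2, 0.3]
width: 0.0499
```

Run:
```python
from h import *
shot("wrist","w3.png",scale=1.0); shot("top","t3.png",scale=1)
a=cv2.imread("pics/w3.png");b=cv2.imread("pics/t3.png")[150:262,150:318]
b=cv2.resize(b,(512,342),interpolation=cv2.INTER_CUBIC)
a=cv2.resize(a,(512,384));cv2.imwrite("pics/m3.png",cv2.resize(np.vstack([a[:240],b]),None,fx=1.03,fy=1.03))
s=r.read_state();print(s["time"],s["ee_pos"],s["eef_rot"])
c=load("w3");R=lambda x,y:np.array([.633+.934*x-.357*y,.1865+.357*x+.934*y])
for x,y,z in((.018,.04,.06),(.018,-.04,.06),(-.018,.04,.06),(-.018,-.04,.06),(.015,0,.086),(-.015,0,.086)):
    print(proj(c,[*R(x,y),z])[0]*1.03)
```

```text
7.975 [0.63359445 0.18344681 0.2821847 ] [ 5.70751313e-01  8.21122910e-01 -7.29883164e-05  3.15479799e-04]
[297.37793393 176.99001603]
[228.43416141 177.706466  ]
[298.00921059 146.11535321]
[227.24912343 146.86489304]
[263.04159846 180.63369126]
[262.79863984 153.2710601 ]
```

View pics/m3.png

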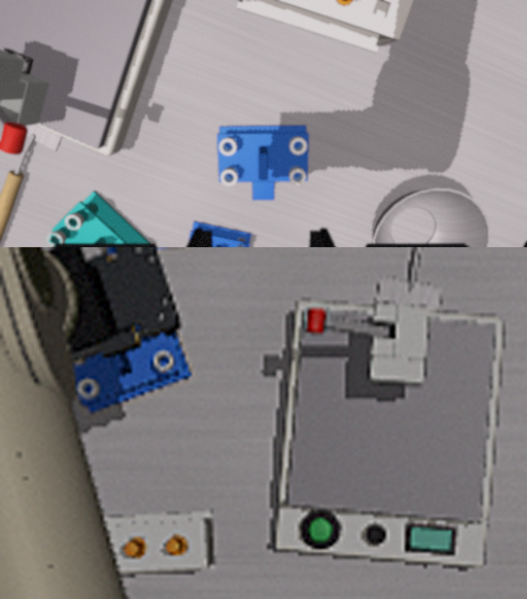

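play_rows:
  commands:
    - [-0.05, 0.3, -4, 0, 0, 0.01, 3]
    - [0, 0, -5, 0, 0, 0, 3]
    - [0, 0, -5, 0, 0, 0, 3]
    - [0, 0, -4, 0, 0, 0, 3]
    - [0, 0, -3, 0, 0, 0, 3]
    - [0, 0, -1, 0, 0, 0, 3]
    - [0, 0, 0, 0, 0, 0, 0.5]
    - [0, 0, 0, 0, 0, 0, 0.5]
    - [0, 0, 0, 0, 0, 0, 0.5]
    - [0, 0, 0, 0, 0, 0, 0.5]
  grip_force: 40

```text
time: 9.22
ee_pos: [0.6338, 0.1877, 0.0636]
eef_rot: [0.565, 0.825, 0.001, 0.001]
ft_force: [0.0, -1.6, 6.5]
width: 0.0098
```

play_rows:
  commands:
    - [0, 0, 1.5, 0, 0, 0, 0.5]
    - [0, 0, 3, 0, 0, 0, 0.5]
    - [0, 0, 3.5, 0, 0, 0, 0.5]
    - [0, 0, 2, 0, 0, 0, 0.5]
    - [-1, -2.23, 0, 0, 0, -0.0365, 0.5]
    - [-1, -2.23, 0, 0, 0, -0.0365, 0.5]
    - [-1, -2.23, 0, 0, 0, -0.0365, 0.5]
    - [-1, -2.23, 0, 0, 0, -0.0365, 0.5]
    - [-1, -2.23, 0, 0, 0, -0.0365, 0.5]
    - [-1, -2.23, 0, 0, 0, -0.0365, 0.5]
    - [-1, -2.23, 0, 0, 0, -0.0365, 0.5]
    - [-1, -2.23, 0, 0, 0, -0.0365, 0.5]
    - [-1, -2.23, 0, 0, 0, -0.0365, 0.5]
    - [-1, -2.23, 0, 0, 0, -0.0365, 0.5]
    - [-1, -2.23, 0, 0, 0, -0.0365, 0.5]
    - [-0.8, -2.22, 0, 0, 0, -0.0365, 0.5]
    - [0, 0, 0, 0, 0, 0, 0.5]
    - [0, 0, 0, 0, 0, 0, 0.5]

```text
time: 11.48
ee_pos: [0.5149, -0.0794, 0.162]
eef_rot: [0.731, 0.683, 0.0, -0.0]
ft_force: [0.5, 0.7, -2.9]
width: 0.0095
```

Run:
```python
from h import *
shot("wrist","w4.png",scale=1.5)
s=r.read_state();print(s["time"],s["ee_pos"],2*np.arctan2(s["eef_rot"][1],s["eef_rot"][0])-np.pi/2,s["width"],s["ft_force"])
c=load("w4");th=-.0678
R=lambda x,y,z:[.5754+np.cos(th)*x-np.sin(th)*y,-.0836+np.sin(th)*x+np.cos(th)*y,z]
for p in((.034,.025,.15),(.034,-.025,.15),(.058,.025,.15),(.105,.095,.06),(-.09,.095,.06),(-.09,-.095,.06),(.105,-.095,.06),(.034,.025,.108),(.034,-.025,.108)): print(p,proj(c,R(*p))[0]*1.5)
```

```text
11.525 [ 0.51497775 -0.0790468   0.16197832] -0.06685371745323931 0.009572170595318216 [-0.05138857  0.46904715 -3.09855512]
(0.034, 0.025, 0.15) [436.25951575 545.60302894]
(0.034, -0.025, 0.15) [322.61529368 545.76824861]
(0.058, 0.025, 0.15) [434.33808101 586.94624185]
(0.105, 0.095, 0.06) [523.79347797 521.32039128]
(-0.09, 0.095, 0.06) [555.09364423 228.20126719]
(-0.09, -0.095, 0.06) [202.97997543 228.41756647]
(0.105, -0.095, 0.06) [234.64500949 521.71911136]
(0.034, 0.025, 0.108) [427.44467393 481.49959429]
(0.034, -0.025, 0.108) [331.19006365 481.62305504]
```

View pics/w4.png

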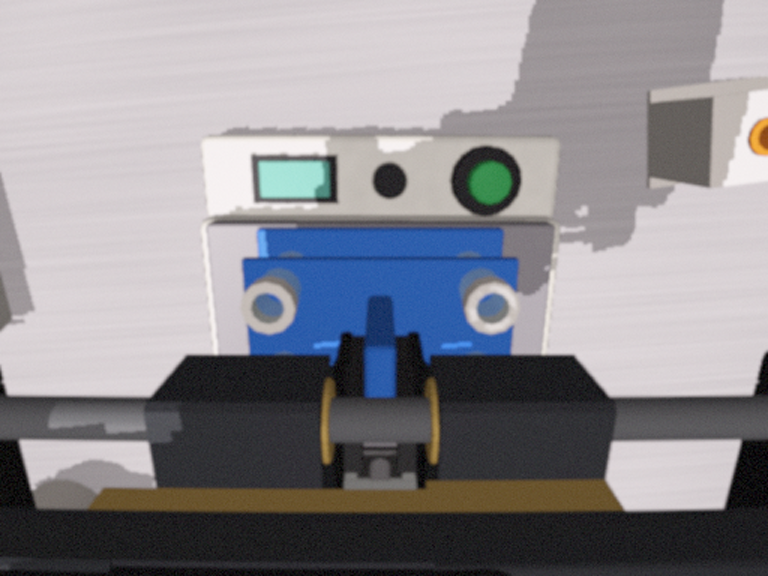

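The tray and nose centre are at x≈380, against a predicted 379, and yaw matches. I'll lower to just above the tray and slide in.

play_rows:
  commands:
    - [0, 0, -1.5, 0, 0, 0, 0.5]
    - [0, 0, -1.3, 0, 0, 0, 0.5]
    - [0, 0, -0.6, 0, 0, 0, 0.5]
    - [0, 0, 0, 0, 0, 0, 0.5]
    - [0.8, -0.06, 0, 0, 0, 0, 0.5]
    - [0.8, -0.06, 0, 0, 0, 0, 0.5]
    - [0.8, -0.05, 0, 0, 0, 0, 0.5]
    - [0.8, -0.05, 0, 0, 0, 0, 0.5]
    - [0.8, -0.05, 0, 0, 0, 0, 0.5]
    - [0.4, -0.03, 0, 0, 0, 0, 0.5]
    - [0, 0, 0, 0, 0, 0, 0.5]
    - [0, 0, 0, 0, 0, 0, 0.5]

```text
time: 13.02
ee_pos: [0.5585, -0.0827, 0.1279]
eef_rot: [0.731, 0.683, -0.0, -0.0]
ft_force: [0.1, -1.0, -2.6]
width: 0.0098
```

play_rows:
  commands:
    - [0.3, -0.02, 0, 0, 0, 0, 0.5]
    - [0.3, -0.02, 0, 0, 0, 0, 0.5]
    - [0.2, -0.01, -0.1, 0, 0, 0, 0.5]
    - [0.1, 0, 0, 0, 0, 0, 0.5]
    - [0.1, 0, 0, 0, 0, 0, 0.5]
    - [0.1, 0, 0, 0, 0, 0, 0.5]
    - [0, 0, 0, 0, 0, 0, 0.5]

```text
time: 13.9
ee_pos: [0.5677, -0.0832, 0.1265]
eef_rot: [0.731, 0.683, -0.002, -0.002]
ft_force: [-11.0, 0.6, 4.2]
width: 0.0093
```

play_rows:
  commands:
    - [-0.1, 0, -0.15, 0, 0, 0, 0.5]
    - [0, 0, -0.15, 0, 0, 0, 0.5]
    - [0, 0, -0.1, 0, 0, 0, 0.5]
    - [0, 0, 0, 0, 0, 0, 0.5]
    - [0, 0, 0, 0, 0, 0, 0.5]

```text
time: 14.52
ee_pos: [0.5672, -0.0832, 0.1239]
eef_rot: [0.731, 0.683, -0.001, -0.001]
ft_force: [-14.1, 1.5, 13.8]
width: 0.0097
```

play_rows:
  commands:
    - [0, 0, 0.05, 0, 0, 0, 3]
    - [0, 0, 0, 0, 0, 0, 3]
    - [0, 0, 0, 0, 0, 0, 3]
    - [0, 0, 2, 0, 0, 0, 3]
    - [0, 0, 4, 0, 0, 0, 3]
    - [0, 0, 4, 0, 0, 0, 3]
    - [0, 0, 4, 0, 0, 0, 4]
    - [1, 0.8, 0, 0, 0, -0.175, 5]
    - [1, 0.8, 0, 0, 0, -0.175, 5]
    - [1, 0.8, 0, 0, 0, -0.175, 5]
    - [1, 0.8, 0, 0, 0, -0.175, 5]
    - [1, 0.8, 0, 0, 0, -0.175, 5]
    - [1, 0.8, 0, 0, 0, -0.175, 5]
    - [1, 0.8, 0, 0, 0, -0.175, 5]
    - [1, 0.8, 0, 0, 0, -0.175, 5]
    - [1.2, 0.8, 0, 0, 0, -0.17, 5]
    - [0, 0, 0, 0, 0, 0, 5]
    - [0, 0, 0, 0, 0, 0, 5]

```text
time: 16.77
ee_pos: [0.6604, -0.0117, 0.2634]
eef_rot: [0.999, -0.032, -0.0, 0.0]
ft_force: [0.0, -0.8, -0.2]
width: 0.0498
```

Run:
```python
from h import *
shot("wrist","w5.png",scale=1.5)
s=r.read_state();print(s["time"],s["ee_pos"],2*np.arctan2(s["eef_rot"][1],s["eef_rot"][0]),s["width"],s["ft_force"])
c=load("w5");th=-.0678
R=lambda x,y,z:[.5754+np.cos(th)*x-np.sin(th)*y,-.0836+np.sin(th)*x+np.cos(th)*y,z]
for p in((.010,.04,.12),(-.026,.04,.12),(.0802,.0794,.19)): print(p,proj(c,R(*p))[0]*1.5)
```

```text
16.825 [ 0.66040703 -0.01187532  0.26355301] -0.06449183410208718 0.05063350111798423 [ 0.3696623   0.29413783 -0.94131317]
(0.01, 0.04, 0.12) [274.27277922 314.8709768 ]
(-0.026, 0.04, 0.12) [219.67172611 314.60493256]
(0.0802, 0.0794, 0.19) [382.18574526 291.44162577]
```

View pics/w5.png

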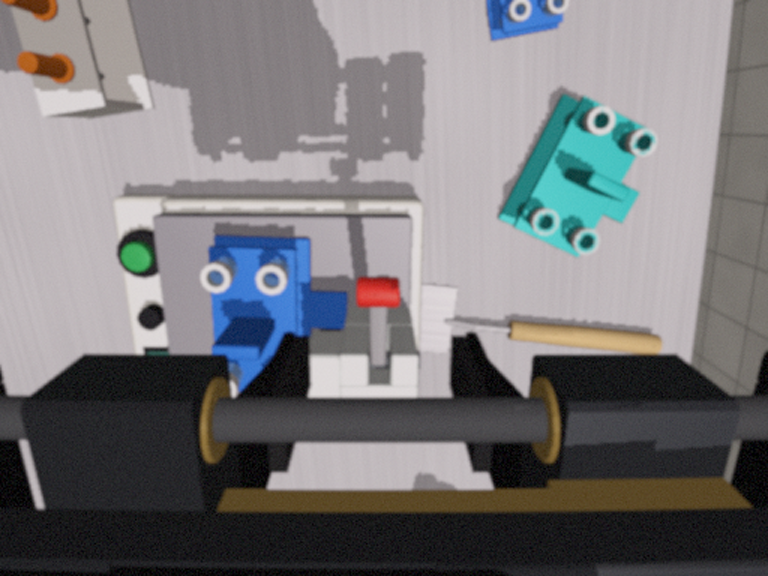

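The carrier's vials are at (272,278) and (217,277), against a predicted (274,315) and (220,315). So it has been knocked about 24 mm toward +y, with the tongue end at (347,293) to (347,328). I'll measure it again.

Run:
```python
from h import *
np.set_printoptions(precision=4,suppress=True)
c=load("w5"); g=lambda u,v,z: onz(c,(u+.5)/1.5-.5,(v+.5)/1.5-.5,z)[:2]
print("carrier",rigid([(.018,.04),(-.018,.04),(.064,.015),(.064,-.015),(.036,.056)],[g(272,278,.12),g(217,277,.12),g(347,293,.066),g(347,329,.066),g(310,238,.066)]))
print("v only",rigid([(.018,.04),(-.018,.04)],[g(272,278,.12),g(217,277,.12)]))
```

```text
carrier (np.float64(-0.10650308300322399), array([ 0.5672, -0.0575]), array([0.0006, 0.0008, 0.0007, 0.0002, 0.0007]))
v only (np.float64(-0.08296977085262189), array([ 0.5687, -0.0574]), array([0.0003, 0.0003]))
```

play_rows:
  commands:
    - [-1.04, -0.51, 0, 0, 0, 0.17, 4]
    - [-1.04, -0.51, 0, 0, 0, 0.17, 3]
    - [-1.04, -0.51, 0, 0, 0, 0.17, 3]
    - [-1.04, -0.51, 0, 0, 0, 0.17, 3]
    - [-1.04, -0.51, 0, 0, 0, 0.17, 3]
    - [-1.04, -0.51, 0, 0, 0, 0.17, 3]
    - [-1.04, -0.51, 0, 0, 0, 0.17, 3]
    - [-1.04, -0.51, 0, 0, 0, 0.17, 3]
    - [-1.04, -0.51, 0, 0, 0, 0.175, 3]
    - [0, 0, -3, 0, 0, 0, 3]
    - [0, 0, -4, 0, 0, 0, 3]
    - [0, 0, 0, 0, 0, 0, 3]
    - [0, 0, 0, 0, 0, 0, 3]

```text
time: 18.45
ee_pos: [0.5676, -0.0574, 0.1952]
eef_rot: [0.742, 0.67, 0.001, 0.001]
ft_force: [0.2, -0.1, 0.7]
width: 0.0297
```

Run:
```python
from h import *
shot("wrist","w6.png",scale=1)
s=r.read_state();print(s["time"],s["ee_pos"],2*np.arctan2(s["eef_rot"][1],s["eef_rot"][0])-np.pi/2,s["width"],s["ft_force"])
c=load("w6");th=-.1
R=lambda x,y,z:[.567+np.cos(th)*x-np.sin(th)*y,-.0575+np.sin(th)*x+np.cos(th)*y,z]
for p in((-.018,.04,.12),(-.018,-.04,.12),(-.015,0,.146)): print(p,proj(c,R(*p))[0])
```

```text
18.5 [ 0.56796692 -0.05738828  0.19550419] -0.10241480131484093 0.030076386570471063 [0.95976378 0.22715897 0.53200244]
(-0.018, 0.04, 0.12) [306.87546258 173.00329776]
(-0.018, -0.04, 0.12) [198.48412048 173.33362422]
(-0.015, 0, 0.146) [252.71468908 187.40988352]
```

View pics/w6.png

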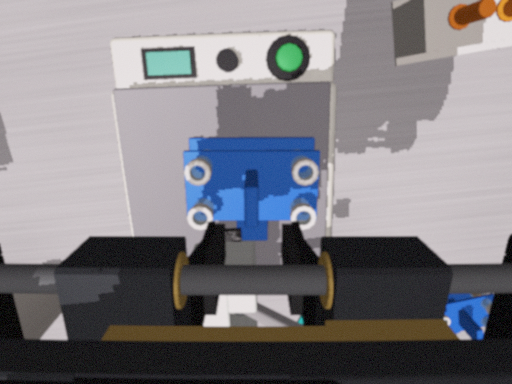

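Vials are at (305,172) and (197,172), as predicted, so I'll regrasp.

play_rows:
  commands:
    - [0, 0, -3, 0, 0, 0, 3]
    - [0, 0, -2.5, 0, 0, 0, 3]
    - [0, 0, -1.6, 0, 0, 0, 3]
    - [0, 0, 0, 0, 0, 0, 0.5]
    - [0, 0, 0, 0, 0, 0, 0.5]
    - [0, 0, 0, 0, 0, 0, 0.5]
    - [0, 0, 0.2, 0, 0, 0, 0.5]
    - [-0.4, 0.03, 0.2, 0, 0, 0.01, 0.5]
    - [-0.4, 0.03, 0, 0, 0, 0.01, 0.5]
    - [0, -0.5, 0, 0, 0, 0.01, 0.5]
    - [0, -0.7, 0, 0, 0, 0.005, 0.5]
    - [0, -0.7, 0, 0, 0, 0, 0.5]
    - [0, -0.6, 0, 0, 0, 0, 0.5]
    - [0, 0, 0, 0, 0, 0, 0.5]

```text
time: 20.25
ee_pos: [0.5591, -0.0823, 0.1264]
eef_rot: [0.731, 0.682, -0.0, 0.0]
ft_force: [0.0, -0.5, -3.4]
width: 0.0095
```

play_rows:
  commands:
    - [0.3, -0.02, 0, 0, 0, 0, 0.5]
    - [0.3, -0.02, 0, 0, 0, 0, 0.5]
    - [0.2, -0.01, -0.1, 0, 0, 0, 0.5]
    - [0.1, 0, -0.1, 0, 0, 0, 0.5]
    - [0.1, 0, -0.1, 0, 0, 0, 0.5]
    - [0, 0, -0.1, 0, 0, 0, 0.5]
    - [0, 0, 0, 0, 0, 0, 0.5]

```text
time: 21.12
ee_pos: [0.567, -0.0818, 0.1241]
eef_rot: [0.731, 0.683, -0.001, -0.002]
ft_force: [-21.8, 2.2, 23.8]
width: 0.0094
```

play_rows:
  commands:
    - [-0.1, 0, 0.1, 0, 0, 0, 0.5]
    - [0, 0, 0, 0, 0, 0, 3]
    - [0, 0, 0, 0, 0, 0, 3]
    - [0, 0, 0, 0, 0, 0, 3]
    - [0, 0, 2, 0, 0, 0, 3]
    - [0, 0, 4, 0, 0, 0, 3]
    - [0, 0, 4, 0, 0, 0, 3]
    - [0, 0, 4, 0, 0, 0, 4]
    - [1, 0.78, 0, 0, 0, -0.175, 5]
    - [1, 0.78, 0, 0, 0, -0.175, 5]
    - [1, 0.78, 0, 0, 0, -0.175, 5]
    - [1, 0.78, 0, 0, 0, -0.175, 5]
    - [1, 0.78, 0, 0, 0, -0.175, 5]
    - [1, 0.78, 0, 0, 0, -0.175, 5]
    - [1, 0.78, 0, 0, 0, -0.175, 5]
    - [1, 0.78, 0, 0, 0, -0.175, 5]
    - [1.2, 0.78, 0, 0, 0, -0.17, 5]
    - [0, 0, 0, 0, 0, 0, 5]
    - [0, 0, 0, 0, 0, 0, 5]

```text
time: 23.5
ee_pos: [0.6598, -0.0123, 0.2634]
eef_rot: [0.999, -0.032, -0.0, 0.0]
ft_force: [-0.4, -0.3, 0.7]
width: 0.0505
```

Run:
```python
from h import *
shot("wrist","w7.png",scale=1)
s=r.read_state();print(s["time"],s["ee_pos"],2*np.arctan2(s["eef_rot"][1],s["eef_rot"][0]),s["width"],s["ft_force"])
c=load("w7");th=-.0678
R=lambda x,y,z:[.5754+np.cos(th)*x-np.sin(th)*y,-.0836+np.sin(th)*x+np.cos(th)*y,z]
for p in((.010,.04,.12),(-.026,.04,.12),(.0802,.0794,.19)): print(p,proj(c,R(*p))[0])
```

```text
23.55 [ 0.65979514 -0.01242299  0.26355775] -0.06443679864425689 0.04996884999292358 [-0.46524891 -0.44054454  0.17234946]
(0.01, 0.04, 0.12) [183.37207088 209.31260395]
(-0.026, 0.04, 0.12) [146.94817613 209.13647893]
(0.0802, 0.0794, 0.19) [255.53599185 193.48904388]
```

View pics/w7.png

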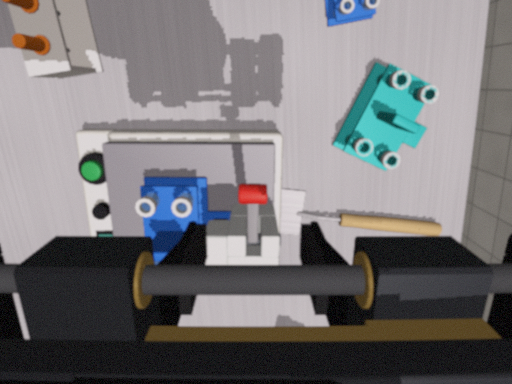

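Vials are at (181,207) and (146,207), about 1.5 mm from home, so the carrier is in place. Now the lever.

play_rows:
  commands:
    - [0, 0, -4, 0, 0, 0, 5]
    - [0, 0, -3, 0, 0, 0, 5]
    - [0, 0, -2.2, 0, 0, 0, 5]
    - [0, 0, 0, 0, 0, 0, 1]
    - [0, 0, 0, 0, 0, 0, 1]
    - [0, 0, 0, 0, 0, 0, 1]
    - [0, 0, 0, 0, 0, 0, 1]
  grip_force: 20

```text
time: 24.42
ee_pos: [0.6597, -0.0115, 0.1723]
eef_rot: [0.999, -0.033, -0.0, -0.0]
ft_force: [-3.7, 0.8, 3.6]
width: 0.0215
```

play_rows:
  commands:
    - [0.03, 0.45, -0.6, 0, 0, 0, 1]
    - [0.03, 0.4, -0.62, 0, 0, 0, 1]
    - [0.02, 0.34, -0.66, 0, 0, 0, 1]
    - [0.02, 0.28, -0.69, 0, 0, 0, 1]
    - [0.01, 0.22, -0.7, 0, 0, 0, 1]
    - [0.01, 0.16, -0.73, 0, 0, 0, 1]
    - [0, 0.1, -0.74, 0, 0, 0, 1]
    - [0, 0.03, -0.74, 0, 0, 0, 1]
    - [0, -0.03, -0.74, 0, 0, 0, 1]
    - [0, -0.1, -0.74, 0, 0, 0, 1]
    - [-0.01, -0.15, -0.73, 0, 0, 0, 1]
    - [-0.01, -0.23, -0.7, 0, 0, 0, 1]
    - [0, -0.1, -0.25, 0, 0, 0, 1]
    - [0, 0, 0, 0, 0, 0, 1]
    - [0, 0, 0, 0, 0, 0, 1]

```text
time: 26.3
ee_pos: [0.6607, 0.0031, 0.0849]
eef_rot: [0.999, -0.033, -0.001, -0.001]
ft_force: [-3.5, 5.5, 0.8]
width: 0.0219
```

play_rows:
  commands:
    - [0, -0.05, -0.3, 0, 0, 0, 1]
    - [0, 0, 0, 0, 0, 0, 1]
    - [0, 0, 0, 0, 0, 0, 1]

```text
time: 26.68
ee_pos: [0.6609, 0.0029, 0.0839]
eef_rot: [0.999, -0.033, -0.0, -0.001]
ft_force: [-11.0, 4.5, 17.2]
width: 0.022
```

play_rows:
  commands:
    - [0, 0, 0.2, 0, 0, 0, 5]
    - [0, 0, 0, 0, 0, 0, 5]
    - [0, 0, 0, 0, 0, 0, 5]
    - [0, 0, 4, 0, 0, 0, 5]
    - [0, 0, 4, 0, 0, 0, 5]
    - [0, 0, 4, 0, 0, 0, 5]
    - [-3, 1.7, 0, 0, 0, 0, 5]
    - [-3, 1.7, 0, 0, 0, 0, 5]
    - [-3, 1.7, 0, 0, 0, 0, 5]
    - [-3, 1.7, 0, 0, 0, 0, 5]
    - [-3, 1.7, 0, 0, 0, 0, 5]
    - [-3, 1.7, 0, 0, 0, 0, 5]
    - [-2.8, 1.65, 0, 0, 0, 0, 5]
    - [0, 0, 0, 0, 0, 0, 5]
    - [0, 0, 0, 0, 0, 0, 5]

```text
time: 28.55
ee_pos: [0.4538, 0.1194, 0.2042]
eef_rot: [0.999, -0.034, 0.0, -0.0]
ft_force: [-0.3, 0.1, -0.2]
width: 0.0499
```

Run:
```python
from h import *
shot("wrist","w8.png",scale=1.5)
s=r.read_state();print(s["time"],s["ee_pos"],2*np.arctan2(s["eef_rot"][1],s["eef_rot"][0]),s["width"],s["ft_force"])
c=load("w8");
for p in((.4459,.2020,.101),(.4492,.162,.101),(.4525,.1217,.101)): print(p,proj(c,p)[0]*1.5)
```

```text
28.6 [0.45392529 0.1192135  0.20416119] -0.06819500738133787 0.04973012723698666 [ 0.21681994 -0.31014174 -0.38729978]
(0.4459, 0.202, 0.101) [355.1018064  124.34208516]
(0.4492, 0.162, 0.101) [367.39651028 202.08529976]
(0.4525, 0.1217, 0.101) [378.76912787 274.28275522]
```

View pics/w8.png

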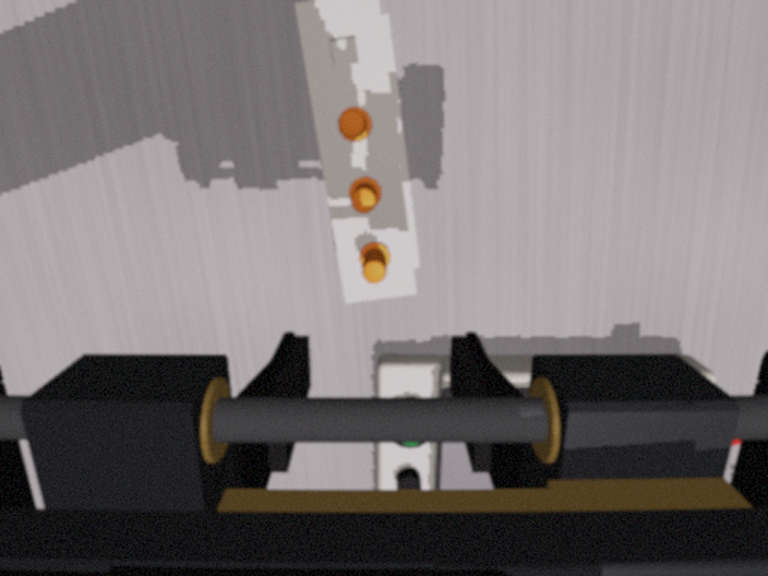

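Swab tops are at (374,272), (367,199) and (354,123), which fits the model. Picking the nearest.

play_rows:
  commands:
    - [-0.2, 0.3, -4, 0, 0, 0, 4]
    - [0, 0, -4, 0, 0, 0, 4]
    - [0, 0, -3.3, 0, 0, 0, 4]
    - [0, 0, -2, 0, 0, 0, 4]
    - [0, 0, 0, 0, 0, 0, 0.8]
    - [0, 0, 0, 0, 0, 0, 0.8]
    - [0, 0, 0, 0, 0, 0, 0.8]
    - [0, 0, 0, 0, 0, 0, 0.8]
  grip_force: 30

```text
time: 29.6
ee_pos: [0.4518, 0.1231, 0.0719]
eef_rot: [0.999, -0.034, 0.001, -0.0]
ft_force: [0.2, -0.6, 3.5]
width: 0.0127
```

play_rows:
  commands:
    - [0, 0, 1, 0, 0, 0, 0.8]
    - [0, 0, 3, 0, 0, 0, 0.8]
    - [0, 0, 4, 0, 0, 0, 0.8]
    - [0, 0, 4, 0, 0, 0, 0.8]
    - [0, 0, 4, 0, 0, 0, 0.8]
    - [0, 0, 1.8, 0, 0, 0, 0.8]
    - [1.35, -3.5, 0, 0, 0, 0, 0.8]
    - [1.35, -3.5, 0, 0, 0, 0, 0.8]
    - [1.35, -3.5, 0, 0, 0, 0, 0.8]
    - [1.35, -3.5, 0, 0, 0, 0, 0.8]
    - [1.35, -3.5, 0, 0, 0, 0, 0.8]
    - [1.35, -3.5, 0, 0, 0, 0, 0.8]
    - [1.4, -3.5, 0, 0, 0, 0, 0.8]
    - [0, 0, 0, 0, 0, 0, 0.8]
    - [0, 0, 0, 0, 0, 0, 0.8]

```text
time: 31.48
ee_pos: [0.546, -0.1215, 0.2494]
eef_rot: [0.999, -0.033, 0.0, -0.0]
ft_force: [-0.4, -0.6, -0.9]
width: 0.013
```

Run:
```python
from h import *
shot("wrist","w9.png",scale=1.5)
s=r.read_state();print(s["time"],s["ee_pos"],2*np.arctan2(s["eef_rot"][1],s["eef_rot"][0]),s["width"],s["ft_force"])
c=load("w9");th=-.0678
R=lambda x,y,z:[.5754+np.cos(th)*x-np.sin(th)*y,-.0836+np.sin(th)*x+np.cos(th)*y,z]
for p in((.010,.04,.12),(.01,-.04,.12),(-.026,.04,.12),(-.026,-.04,.12)): print(p,proj(c,R(*p))[0]*1.5)
print(proj(c,s["ee_pos"]-[0,0,.058])*1.5)
```

```text
31.525 [ 0.54603742 -0.12105164  0.24936627] -0.06581479976995253 0.012913755908432894 [0.37322663 0.57858187 0.47932814]
(0.01, 0.04, 0.12) [446.8988845  128.82305002]
(0.01, -0.04, 0.12) [441.90588014 266.12077648]
(-0.026, 0.04, 0.12) [382.88284613 128.69748101]
(-0.026, -0.04, 0.12) [382.56481375 266.08319325]
[[381.84502524 304.67080221]]
```

View pics/w9.png

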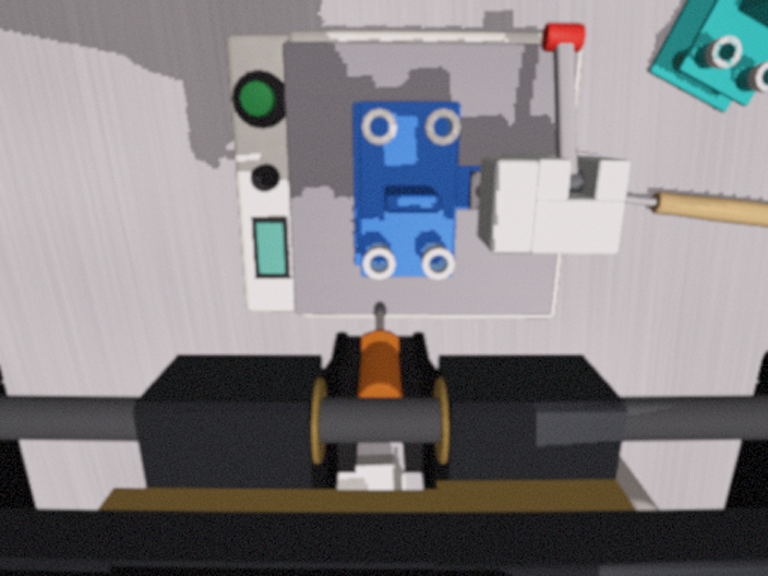

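The lever is down and the tongue is under the foot. Vials are at (379,127), (443,126), (379,263) and (437,263), about 1 mm from the model. The bud tip at (380,305) lines up with vial 4, so I'll insert.

play_rows:
  commands:
    - [0, 0.05, -3, 0, 0, 0, 0.8]
    - [0, 0, -3, 0, 0, 0, 0.8]
    - [0, 0, -2, 0, 0, 0, 0.8]
    - [0, 0, -2, 0, 0, 0, 0.8]
    - [0, 0, -1.2, 0, 0, 0, 0.8]
    - [0, 0, 0, 0, 0, 0, 0.8]
  grip_force: 45

```text
time: 32.28
ee_pos: [0.5458, -0.1209, 0.1367]
eef_rot: [0.999, -0.033, -0.0, -0.0]
ft_force: [-0.5, 0.8, 0.5]
width: 0.0129
```

play_rows:
  commands:
    - [0, 0, -0.4, 0, 0, 0, 0.8]
    - [0, 0, -0.3, 0, 0, 0, 0.8]
    - [0, 0, -0.2, 0, 0, 0, 0.8]
    - [0, 0, -0.2, 0, 0, 0, 0.8]
    - [0, 0, 0, 0, 0, 0, 0.8]
    - [0, 0, 0, 0, 0, 0, 0.8]

```text
time: 33.02
ee_pos: [0.546, -0.1208, 0.1269]
eef_rot: [0.999, -0.033, -0.0, -0.001]
ft_force: [-4.2, 3.1, 6.4]
width: 0.0127
```

play_rows:
  commands:
    - [0, 0, -0.2, 0, 0, 0, 0.8]
    - [0, 0, -0.2, 0, 0, 0, 0.8]
    - [0, 0, 0, 0, 0, 0, 0.8]

```text
time: 33.4
ee_pos: [0.5464, -0.1209, 0.1265]
eef_rot: [0.999, -0.033, 0.001, -0.002]
ft_force: [-21.5, 7.4, 45.5]
width: 0.0129
```

play_rows:
  commands:
    - [0, 0, 0.3, 0, 0, 0, 0.8]
    - [0, 0, 0, 0, 0, 0, 2.6]
    - [0, 0, 0, 0, 0, 0, 2.6]
    - [0, 0, 2, 0, 0, 0, 2.6]
    - [0, 0, 4, 0, 0, 0, 2.6]
    - [0, 0, 4, 0, 0, 0, 4]
    - [-1.62, 4.7, 0, 0, 0, 0, 4]
    - [-1.62, 4.7, 0, 0, 0, 0, 4]
    - [-1.62, 4.7, 0, 0, 0, 0, 4]
    - [-1.62, 4.7, 0, 0, 0, 0, 4]
    - [-1.62, 4.7, 0, 0, 0, 0, 4]
    - [-1.62, 4.75, 0, 0, 0, 0, 4]
    - [0, 0, 0, 0, 0, 0, 4]
    - [0, 0, 0, 0, 0, 0, 4]

```text
time: 35.15
ee_pos: [0.4493, 0.1602, 0.2251]
eef_rot: [0.999, -0.034, 0.0, 0.0]
ft_force: [-0.0, -0.4, -0.0]
width: 0.0402
```

play_rows:
  commands:
    - [0, 0.2, -4, 0, 0, 0, 4]
    - [0, 0, -4, 0, 0, 0, 4]
    - [0, 0, -4, 0, 0, 0, 4]
    - [0, 0, -2.3, 0, 0, 0, 4]
    - [0, 0, -1, 0, 0, 0, 4]
    - [0, 0, 0, 0, 0, 0, 0.8]
    - [0, 0, 0, 0, 0, 0, 0.8]
    - [0, 0, 0, 0, 0, 0, 0.8]

```text
time: 36.15
ee_pos: [0.4495, 0.1631, 0.073]
eef_rot: [0.999, -0.034, 0.001, -0.0]
ft_force: [0.1, -0.3, 0.8]
width: 0.0173
```

play_rows:
  commands:
    - [0, 0, 0, 0, 0, 0, 0.8]
    - [0, 0, 0, 0, 0, 0, 0.8]

```text
time: 36.4
ee_pos: [0.4492, 0.1632, 0.0727]
eef_rot: [0.999, -0.033, 0.0, -0.0]
ft_force: [-1.4, -0.3, 6.4]
width: 0.0128
```

play_rows:
  commands:
    - [0, 0, 1, 0, 0, 0, 0.8]
    - [0, 0, 3.5, 0, 0, 0, 0.8]
    - [0, 0, 4.5, 0, 0, 0, 0.8]
    - [0, 0, 4.5, 0, 0, 0, 0.8]
    - [0, 0, 4, 0, 0, 0, 0.8]
    - [2.04, -4.07, 0, 0, 0, 0, 0.8]
    - [2.04, -4.07, 0, 0, 0, 0, 0.8]
    - [2.04, -4.07, 0, 0, 0, 0, 0.8]
    - [2.04, -4.07, 0, 0, 0, 0, 0.8]
    - [2.04, -4.07, 0, 0, 0, 0, 0.8]
    - [0, 0, 0, 0, 0, 0, 0.8]
    - [0, 0, 0, 0, 0, 0, 0.8]

```text
time: 37.9
ee_pos: [0.5508, -0.0401, 0.2472]
eef_rot: [0.999, -0.033, -0.0, -0.0]
ft_force: [0.1, 0.2, -0.6]
width: 0.0128
```

Run:
```python
from h import *
shot("wrist","w10.png",scale=1.5)
s=r.read_state();print(s["time"],s["ee_pos"],s["width"])
c=load("w10");th=-.0678
R=lambda x,y,z:[.5744+np.cos(th)*x-np.sin(th)*y,-.0824+np.sin(th)*x+np.cos(th)*y,z]
for p in((.010,.04,.12),(.01,-.04,.12),(-.026,.04,.12),(-.026,-.04,.156)): print(p,proj(c,R(*p))[0]*1.5)
print(proj(c,s["ee_pos"]-[0,0,.0597])*1.5)
```

```text
37.95 [ 0.55072585 -0.03954499  0.24724088] 0.012733442423963782
(0.01, 0.04, 0.12) [441.82275459 267.67604438]
(0.01, -0.04, 0.12) [437.26131972 386.43848772]
(-0.026, 0.04, 0.12) [382.09363107 267.64397648]
(-0.026, -0.04, 0.156) [382.12279695 417.01331527]
[[381.67636277 303.26613995]]
```

View pics/w10.png

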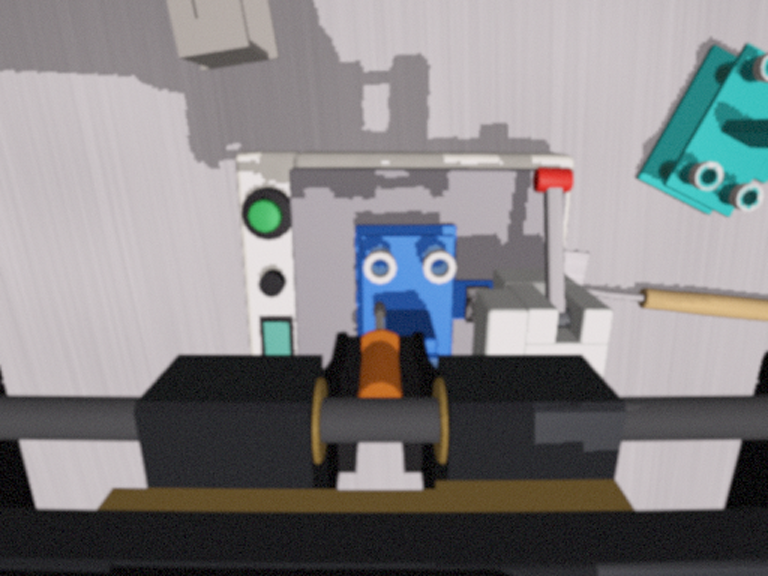

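Vial 3 is at (380,267) and the bud tip is lined up at (380,305). I'll insert.

play_rows:
  commands:
    - [0, 0, -3, 0, 0, 0, 0.8]
    - [0, 0, -3, 0, 0, 0, 0.8]
    - [0, 0, -2.5, 0, 0, 0, 0.8]
    - [0, 0, -1.7, 0, 0, 0, 0.8]
    - [0, 0, 0, 0, 0, 0, 0.8]
    - [0, 0, -0.4, 0, 0, 0, 0.8]
    - [0, 0, -0.3, 0, 0, 0, 0.8]
    - [0, 0, -0.3, 0, 0, 0, 0.8]
    - [0, 0, -0.2, 0, 0, 0, 0.8]
    - [0, 0, -0.2, 0, 0, 0, 0.8]
    - [0, 0, 0, 0, 0, 0, 0.8]

```text
time: 39.33
ee_pos: [0.5509, -0.0406, 0.131]
eef_rot: [0.999, -0.034, 0.0, 0.0]
ft_force: [-0.0, -0.6, -0.3]
width: 0.013
```

play_rows:
  commands:
    - [0, 0, -0.2, 0, 0, 0, 0.8]
    - [0, 0, -0.2, 0, 0, 0, 0.8]
    - [0, 0, 0, 0, 0, 0, 0.8]

```text
time: 39.7
ee_pos: [0.551, -0.0406, 0.1277]
eef_rot: [0.999, -0.034, 0.0, -0.0]
ft_force: [-2.9, 0.2, 8.1]
width: 0.0129
```

play_rows:
  commands:
    - [0, 0, -0.2, 0, 0, 0, 0.8]
    - [0, 0, -0.2, 0, 0, 0, 0.8]
    - [0, 0, 0, 0, 0, 0, 0.8]

```text
time: 40.08
ee_pos: [0.5514, -0.0406, 0.1273]
eef_rot: [0.999, -0.034, 0.001, -0.001]
ft_force: [-20.7, 1.3, 46.8]
width: 0.0129
```

play_rows:
  commands:
    - [0, 0, 0.3, 0, 0, 0, 0.8]
    - [0, 0, 0, 0, 0, 0, 2.6]
    - [0, 0, 0, 0, 0, 0, 2.6]
    - [0, 0, 2, 0, 0, 0, 2.6]
    - [0, 0, 4, 0, 0, 0, 2.6]
    - [0, 0, 4, 0, 0, 0, 4]
    - [-1.76, 4.05, 0, 0, 0, 0, 4]
    - [-1.76, 4.05, 0, 0, 0, 0, 4]
    - [-1.76, 4.05, 0, 0, 0, 0, 4]
    - [-1.76, 4.05, 0, 0, 0, 0, 4]
    - [-1.76, 4.05, 0, 0, 0, 0, 4]
    - [-1.76, 4.05, 0, 0, 0, 0, 4]
    - [0, 0, 0, 0, 0, 0, 4]
    - [0, 0, 0, 0, 0, 0, 4]

```text
time: 41.82
ee_pos: [0.4456, 0.2018, 0.2258]
eef_rot: [0.999, -0.034, 0.0, 0.0]
ft_force: [-0.0, -1.0, -0.4]
width: 0.0401
```

play_rows:
  commands:
    - [0, 0, -4, 0, 0, 0, 4]
    - [0, 0, -4, 0, 0, 0, 4]
    - [0, 0, -4, 0, 0, 0, 4]
    - [0, 0, -2.4, 0, 0, 0, 4]
    - [0, 0, -1, 0, 0, 0, 4]
    - [0, 0, 0, 0, 0, 0, 4]

```text
time: 42.58
ee_pos: [0.4457, 0.2017, 0.0721]
eef_rot: [0.999, -0.034, -0.0, 0.0]
ft_force: [0.2, -0.6, 0.1]
width: 0.0402
```

play_rows:
  commands:
    - [0, 0.1, 0, 0, 0, 0, 0.8]
    - [0, 0, 0, 0, 0, 0, 0.8]
    - [0, 0, 0, 0, 0, 0, 0.8]
    - [0, 0, 0, 0, 0, 0, 0.8]
    - [0, 0, 0, 0, 0, 0, 0.8]

```text
time: 43.2
ee_pos: [0.4455, 0.2036, 0.0724]
eef_rot: [0.999, -0.033, 0.0, -0.0]
ft_force: [-0.2, 0.1, 3.3]
width: 0.0125
```

play_rows:
  commands:
    - [0, 0, 1, 0, 0, 0, 0.8]
    - [0, 0, 3.5, 0, 0, 0, 0.8]
    - [0, 0, 4.5, 0, 0, 0, 0.8]
    - [0, 0, 4.5, 0, 0, 0, 0.8]
    - [0, 0, 4, 0, 0, 0, 0.8]
    - [2.36, -4.1, 0, 0, 0, 0, 0.8]
    - [2.36, -4.1, 0, 0, 0, 0, 0.8]
    - [2.36, -4.1, 0, 0, 0, 0, 0.8]
    - [2.36, -4.1, 0, 0, 0, 0, 0.8]
    - [2.36, -4.1, 0, 0, 0, 0, 0.8]
    - [2.36, -4.1, 0, 0, 0, 0, 0.8]
    - [0, 0, 0, 0, 0, 0, 0.8]
    - [0, 0, 0, 0, 0, 0, 0.8]

```text
time: 44.82
ee_pos: [0.5867, -0.0421, 0.2472]
eef_rot: [0.999, -0.033, -0.0, -0.0]
ft_force: [0.4, 0.0, 0.7]
width: 0.0129
```

Run:
```python
from h import *
shot("wrist","w11.png",scale=1.5)
s=r.read_state();print(s["time"],s["ee_pos"],s["width"])
c=load("w11");th=-.0678
R=lambda x,y,z:[.5744+np.cos(th)*x-np.sin(th)*y,-.0824+np.sin(th)*x+np.cos(th)*y,z]
for p in((.010,.04,.12),(-.026,.04,.156)): print(p,proj(c,R(*p))[0]*1.5)
print(proj(c,s["ee_pos"]-[0,0,.0597])*1.5)
```

```text
44.875 [ 0.58666941 -0.04142595  0.24721621] 0.01303854537735077
(0.01, 0.04, 0.12) [382.13188325 268.39076872]
(-0.026, 0.04, 0.156) [314.96218192 286.35687856]
[[381.67198087 303.07400817]]
```

View pics/w11.png

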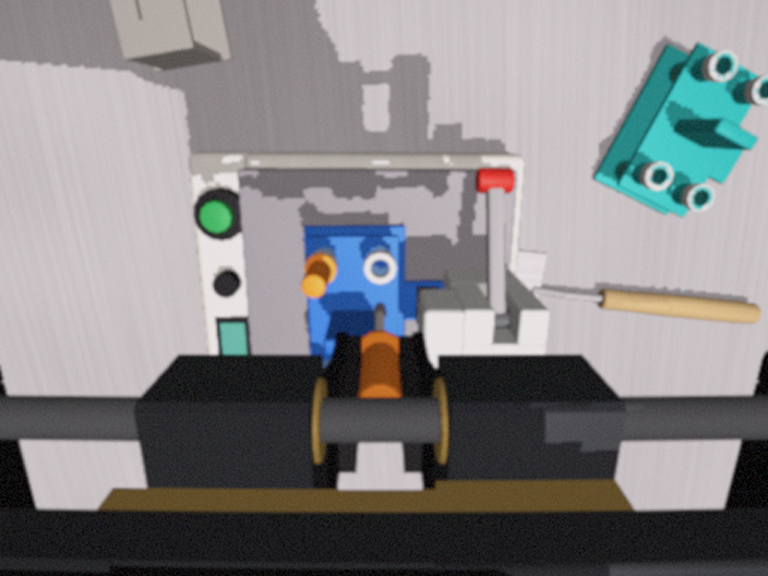

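Vial 1 is at (380,268) and the bud at (380,306), aligned. The swab in vial 3 is at (315,283) as expected.

play_rows:
  commands:
    - [0, -0.05, -3, 0, 0, 0, 0.8]
    - [0, 0, -3, 0, 0, 0, 0.8]
    - [0, 0, -2.5, 0, 0, 0, 0.8]
    - [0, 0, -1.7, 0, 0, 0, 0.8]
    - [0, 0, 0, 0, 0, 0, 0.8]
    - [0, 0, -0.4, 0, 0, 0, 0.8]
    - [0, 0, -0.3, 0, 0, 0, 0.8]
    - [0, 0, -0.3, 0, 0, 0, 0.8]
    - [0, 0, -0.2, 0, 0, 0, 0.8]
    - [0, 0, -0.2, 0, 0, 0, 0.8]
    - [0, 0, -0.2, 0, 0, 0, 0.8]
    - [0, 0, -0.2, 0, 0, 0, 0.8]
    - [0, 0, 0, 0, 0, 0, 0.8]

```text
time: 46.5
ee_pos: [0.587, -0.0425, 0.1274]
eef_rot: [0.999, -0.033, 0.0, -0.0]
ft_force: [-3.6, 2.5, 5.7]
width: 0.0128
```

play_rows:
  commands:
    - [0, 0, -0.2, 0, 0, 0, 0.8]
    - [0, 0, -0.2, 0, 0, 0, 0.8]
    - [0, 0, 0, 0, 0, 0, 0.8]

```text
time: 46.88
ee_pos: [0.5875, -0.0424, 0.1271]
eef_rot: [0.999, -0.033, 0.001, -0.001]
ft_force: [-17.5, 5.1, 40.9]
width: 0.0134
```

play_rows:
  commands:
    - [0, 0, 0.3, 0, 0, 0, 0.8]
    - [0, 0, 0, 0, 0, 0, 2.3]
    - [0, 0, 0, 0, 0, 0, 2.3]
    - [0, 0, 2, 0, 0, 0, 2.3]
    - [0, 0, 4, 0, 0, 0, 2.3]
    - [0, 0, 4, 0, 0, 0, 2.3]
    - [0, 0, 2.2, 0, 0, 0, 0]
    - [-1.33, 0.31, 0, 0, 0, 0.174, 0]
    - [-1.33, 0.31, 0, 0, 0, 0.174, 0]
    - [-1.33, 0.31, 0, 0, 0, 0.174, 0]
    - [-1.33, 0.31, 0, 0, 0, 0.174, 0]
    - [-1.33, 0.31, 0, 0, 0, 0.174, 0]
    - [-1.33, 0.31, 0, 0, 0, 0.174, 0]
    - [-1.33, 0.31, 0, 0, 0, 0.174, 0]
    - [-1.33, 0.31, 0, 0, 0, 0.174, 0]
    - [-1.33, 0.31, 0, 0, 0, 0.174, 0]
    - [0, 0, 0, 0, 0, 0, 0]
    - [0, 0, 0, 0, 0, 0, 0]

```text
time: 49.12
ee_pos: [0.4676, -0.0154, 0.248]
eef_rot: [0.733, 0.68, 0.0, 0.0]
ft_force: [-0.1, 0.4, 0.0]
width: 0.0004
```

Run:
```python
from h import *
shot("wrist","w12.png"); shot("top","t12.png"); shot("scene","s12.png")
a=cv2.imread("pics/w12.png"); b=cv2.imread("pics/t12.png")[160:255,215:325]; d=cv2.imread("pics/s12.png")[130:235,180:300]
h=lambda i:cv2.resize(i,(384,336),interpolation=cv2.INTER_CUBIC)
o=np.zeros((600,768,3),np.uint8); o[:264,128:640]=a[:264]; o[264:,:384]=h(b); o[264:,384:]=h(d)
cv2.imwrite("pics/m12.png",o)
s=r.read_state();print(s["time"],s["ee_pos"],s["eef_rot"],s["width"])
c=load("w12"); print(proj(c,[.4675,-.0145,.041])[0]+[128,0])
```

```text
49.275 [ 0.46755854 -0.01537547  0.24793949] [ 7.32798640e-01  6.80445536e-01 -1.53341105e-04  4.49997229e-05] 0.00017978347190682453
[381.60985315 159.78453156]
```

View pics/m12.png

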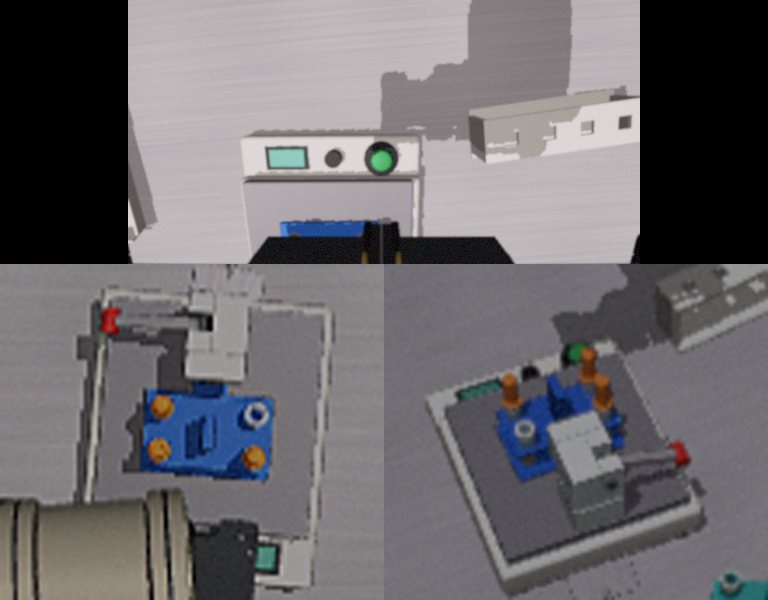

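The three swabs are seated in vials 1, 3 and 4, the lever is down, and the stand is empty. The button is at (381,160) as predicted, so I'll press it.

play_rows:
  commands:
    - [0, 0.05, -5, 0, 0, 0, 0]
    - [0, 0, -5, 0, 0, 0, 0]
    - [0, 0, -5, 0, 0, 0, 0]
    - [0, 0, -3.5, 0, 0, 0, 0]
    - [0, 0, -1, 0, 0, 0, 0]
    - [0, 0, -0.5, 0, 0, 0, 0]
    - [0, 0, -0.4, 0, 0, 0, 0]
    - [0, 0, -0.2, 0, 0, 0, 0]
    - [0, 0, 0, 0, 0, 0, 0]

```text
time: 50.4
ee_pos: [0.4682, -0.0147, 0.0456]
eef_rot: [0.732, 0.681, 0.001, -0.0]
ft_force: [-18.4, -1.3, 42.8]
width: 0.0008
```

play_rows:
  commands:
    - [0, 0, 0.4, 0, 0, 0, 0]
    - [0, 0, 0, 0, 0, 0, 0]
    - [0, 0, 0, 0, 0, 0, 0]

```text
time: 50.78
ee_pos: [0.4684, -0.0147, 0.047]
eef_rot: [0.732, 0.681, 0.001, 0.001]
ft_force: [1.3, -0.4, 3.2]
width: 0.0004
```

play_rows:
  commands:
    - [0, 0, 0.15, 0, 0, 0, 0]
    - [0, 0, 0, 0, 0, 0, 0]
    - [0, 0, 0, 0, 0, 0, 0]

```text
time: 51.15
ee_pos: [0.4675, -0.0145, 0.0477]
eef_rot: [0.732, 0.681, 0.0, 0.0]
ft_force: [2.6, -0.0, 3.1]
width: 0.0003
```

play_rows:
  commands:
    - [0, 0, 0.15, 0, 0, 0, 0]
    - [0, 0, 0, 0, 0, 0, 0]
    - [0, 0, 0, 0, 0, 0, 0]

```text
time: 51.52
ee_pos: [0.4671, -0.0146, 0.049]
eef_rot: [0.732, 0.681, -0.0, -0.0]
ft_force: [1.1, 0.4, 2.9]
width: 0.0002
```

play_rows:
  commands:
    - [0, 0, 2, 0, 0, 0, 0]
    - [0, 0, 5, 0, 0, 0, 0]
    - [0, 0, 5, 0, 0, 0, 0]
    - [-1, 3, 5, 0, 0, 0, 0]
    - [-1, 5, 2, 0, 0, 0, 0]
    - [-1, 5, 0, 0, 0, 0, 0]
    - [0, 5, 0, 0, 0, 0, 0]
    - [0, 0, 0, 0, 0, 0, 0]
    - [0, 0, 0, 0, 0, 0, 0]

```text
time: 52.65
ee_pos: [0.4369, 0.1643, 0.2384]
eef_rot: [0.732, 0.681, -0.001, -0.0]
ft_force: [-0.3, -0.6, -0.5]
width: 0.0006
```

Run:
```python
from h import *
shot("top","t13.png"); shot("scene","s13.png")
b=cv2.imread("pics/t13.png")[160:255,215:325]; d=cv2.imread("pics/s13.png")[130:235,180:300]
h=lambda i:cv2.resize(i,(400,350),interpolation=cv2.INTER_CUBIC)
cv2.imwrite("pics/m13.png",np.hstack([h(b),h(d)]))
s=r.read_state();print(s["time"],s["ee_pos"],s["ft_force"])
```

```text
52.75 [0.43724038 0.1638475  0.23879652] [-0.13114625  1.13584031 -0.31294644]
```

View pics/m13.png

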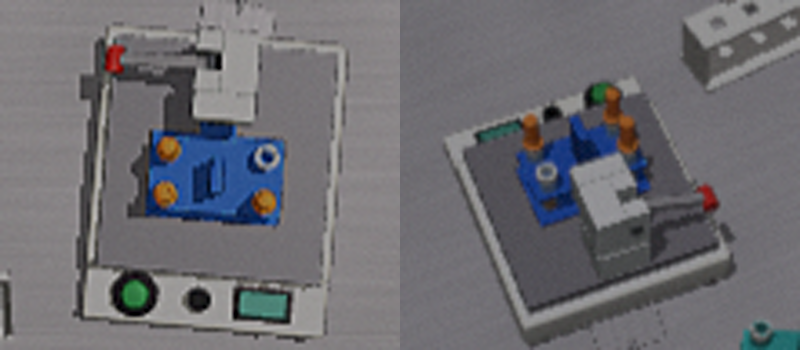

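The carrier is home and clamped, with three swabs seated at (168,150), (165,193) and (264,202). The lever is down, the button is out and the robot is clear.

```bash
python3 -c "
from bench import r
r.close_job()"
```

```text
the job is handed in; nothing more can be done
```

The job is done and handed in at about 53 s of the 210 s limit; no verdict came back.

- **Lever and carrier:** I raised the lever to its end stop and set the blue carrier against the stop. It was then found shifted about 25 mm sideways, so I gripped it again and put it back. A picture just before clamping showed it about 1.5 mm from home.
- **Clamp:** I lowered the lever to its stop. It took about 17 N on the last push. I could not measure the foot's pressure on the tongue directly.
- **Swabs:** Three swabs were present, and the fourth hole in the stand was empty. They went into vials 4, 3 and 1. Each sat at its expected home height and the force jumped to 41–47 N, so the shoulders are on the rims.
- **Start button:** I pressed it until it bottomed at about 43 N. The spring force was then about 3 N as it came up.

The last pictures show the carrier square under the foot, the lever down, the swabs upright and seated, and the robot clear of everything. I kept away from the cake tray, bowl, sprayer and palette knife, but did not measure their positions at the end.

One reading disagreed: the pictures put the button's top at z 41 mm, but it bottomed at 46 mm. The force as it came up fits a full press.

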